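# Shut the kit drawer and take the push-and-turn cap off the descaler jar

## Robot

A 6-joint arm with a two-finger parallel gripper is mounted at the origin on a cart in front of the work surface, level with it; the furniture and walls round the work are solid. World frame = base frame: x ahead of the robot, y to its left, z up, the work surface at z = 0. Lengths are in m, angles in rad, forces in N, time in s.
With the tool pointing down it reaches from about 0.25 to 0.775 m from the base axis. Payload 4 kg.
Tool frame: the origin (TCP) lies at the very end of the fingers, on their centre line; the grasp point (between the pads) lies 19 mm behind it; z points along the fingers, y is the line along which they close (so a half turn about z gives the same grasp; the last joint's range is limited). The gripper opens to 94 mm and grips with 3 to 60 N. Pads are 16 mm wide; open, the fingers measure 119 mm over their backs; the gripper's body (75 mm by 177 mm) begins 78 mm behind the grasp point.
Start: joints at [1, 0.087, 1.371, -0, 1.684, -0.103], TCP at [0.248, 0.491, 0.166] pointing down, gripper open.
Joint ranges: [-3.1, 3.1], [-0.76, 2.03], [0.27, 2.55], [-1.08, 4.22], [0.17, 2.65], [-2.57, 2.57]. Speed limits (rad/s): [2.79, 2.79, 3.14, 3.14, 3.14, 3.14].

## Interface

Orientations are given as a unit quaternion [x, y, z, w].
In Python, from workcell import env gives the robot as it stands. The module is installed in compiled form; this text tells all that it offers.
- The arm moves only by the tool servo_tool, never from a script. Its argument "motion" is a list of rows, each an object with "translation": the shift along the tool's x, y, z in mm, a list of three; "spin": the turn about the tool's z in rad. In form: [{"translation": [dx, dy, dz], "spin": spin}, ...]. A call has 1 to 12 rows; each row is the pose to reach, as a shift and turn from the pose commanded when the call began, along the tool's axes at that moment; what a row does not reach only later rows make up. A row lasts 1/12 s, in which the tool goes at most 41.7 mm and 7.16 degrees, less where a joint would pass 70% of its speed; a pose out of reach is approached as far as the arm can. A call with a gripper value outside its range is refused whole. "grip" is the finger opening in mm, from 0 to 94, set as the call begins (left out, the last holds). The fingers move at their own pace and stop on an object; "force" is the grip in N (left out, the last holds). Time passes only in rows, so rows that repeat a pose let the fingers close. It gives the time, the measured TCP pose, the force, the opening and the grip force at its end, in the units of the state.
- env.state(): the state, without advancing time (a new reading comes with each control period).
- env.capture(name): name is "scene" or "top" or "wrist"; returns the picture (384x512x3 uint8, blue, green, red); there is no depth.
- env.camera_info(name): a dict with "K" (3x3 intrinsics, pixels), "position" and "attitude" of the camera in the world. Camera axes: x right, y down, z forward; pixel columns grow to the right and rows downward; lengths in m; the calibration is good to about 2 mm. The wrist camera is an equidistant fisheye: a pixel r from the principal point sees the ray r / f radians off the axis. A picture is of the moment at which its call begins: read the wrist's pose just before it. camera_info takes no time and is no camera call; for the wrist camera it gives the pose at the moment of the call.
- env.job_done(): hands the job in; it is judged then, once.
Trained networks look in the newest picture that a camera, given by its name, has taken for a name from the list of things; names that differ only in an ending like _2 or _b are one class to them, and where a whole thing is asked for, a point or a joint stands for the part that bears it (a point fixed in the world has none). Each returns a list of dicts, best first, with "confidence" (0 to 1); they miss things now and then, are a little off and sometimes report something else, mostly with a low value. They report only what shows in the picture. A call takes as long as a camera call. They do not tell look-alikes from the thing itself.
- env.find_in(camera, thing): "box" ([left, top, right, bottom] in pixels, round what is visible of it).
- env.regions_of(camera, thing): "mask" (384x512 bool, what is visible of it) and "box" ([left, top, right, bottom] in pixels, round what is visible of it).
The state is a dict: "clock": time; "joints": joint angles; "dq": joint speeds; "joint_torque": joint torques, N m; "position": TCP position; "eef_rot": TCP orientation; "ft_force": force on the tool from outside, world axes, zero at the start; "torque": the same for the moment, N m; "opening": finger opening in m; "gripper_force": force on a finger pad.
Only numpy, scipy, OpenCV 4.12 (cv2) and the standard library are available. Lean on these libraries where they do the work, as an engineer would, in place of code of your own. Each camera call takes 0.05 s, during which the arm holds its last target. There are 200 camera calls.

## Task

I want to descale the kettle. First push the open drawer of the little wooden kit box fully in until it clicks home, so that the jar in it stands firm, then open that jar's child-safety cap: press the cap down, twist it anticlockwise while it is down until it comes free, and lift it straight up off the jar. Finish while still holding the cap level, about 5 cm above the jar's mouth, ready to go back on; the jar stays standing in its compartment, the drawer stays shut, and the things around stay where they are.

Things in the scene. Friction and masses are not known exactly. Their poses are not given: they have to be found in the camera images.
- unit: Open-topped wooden kit box (fixed), 188 x 196 x 62 mm, holding one drawer; origin on the counter under its middle, x points to its back (away from the robot), y to its left, z up; the drawer slides along x
- drawer (a joint): How far the drawer has been pushed in, m: 0 = open as it starts (60 mm out), 0.060 = home, the front against the box's side boards. Sliding takes 1 to 3 N; about 10 mm before home a sprung roller resists with up to 6 N, then clicks over and holds the drawer home
- drawer_front (a point): Point on the outer face of the drawer's front board, at its middle, 26 mm above the counter; moves with the drawer and has the box's axes (push along +x). The board is 196 mm wide and reaches from 5 to 61 mm above the counter at its sides, but only to 47 mm in the middle 68 mm (finger dip). A teaspoon and a tea light lie in the front part of the drawer
- jar: Square white plastic jar (70 x 70 mm, loose, 0.3 to 0.5 kg) in one of the rear cells, which stops it from turning; moves with the drawer. Origin at the middle of its underside, z up. Body up to 95 mm, then a round sloping shoulder (radius 33 mm at 95 mm, 24 mm at 105 mm), neck of radius 18.5 mm with three lugs to radius 23.5 mm, mouth at 133 mm
- jar_mouth (a point): Centre of the jar's open mouth, 133 mm above the jar's origin, hidden under the cap at first
- cap: Round white ribbed cap on the jar, 58 mm across, 31 mm high, 40 g, loose; origin on its axis at the lower edge of the skirt, z up, 114 mm above the jar's origin at the start. Three lugs inside hook under the neck's lugs. It turns only while pressed about 4 mm or more down, only anticlockwise from above, and lifts off between about 38 and 82 degrees from its start (60 is best; a stop at 84)
- salt_shaker: Glass salt shaker, 44 mm across, 90 mm high, loose, in the other rear cell; origin in the middle of its underside
- mason_jar: Tall glass jar with a plain round metal lid, 89 mm across, 147 mm high, bystander on the left; origin under its middle
- garlic: Garlic bulb, 53 mm, bystander right of the kit box, near the counter's front edge; origin under its middle
- drawer_cells (a point): Point on the drawer's floor between its two square rear cells, 132 mm behind the front face, 15 mm above the counter; moves with the drawer. Each cell is 72 mm wide inside, its centre 38 mm left or right of this point, its walls reach 45 mm above the counter. One holds the jar, the other the salt shaker
- cap_top (a point): Middle of the cap's flat top, 30.5 mm above its origin. A spring disc inside holds the cap up: pressing it down takes 6 N to begin, about 11 N at 4.5 mm and 13 N at the bottom, 6.5 mm down. Once turned free and let up it rises about 4 mm by itself and then lifts off freely
Not all that is in view belongs to the job. Of the things that look like the salt_shaker, the middle-sized one is meant.

How it is judged:
On the way, in this order (a step that is already met when the one before it is completed fails the run):
1. the drawer is home (value of joint drawer above 0.058 m), for 0.2 s.
2. the cap is pressed down on the jar (by 2 mm or more) with the drawer home (z of cap in the frame of jar below 0.112 m and value of joint drawer above 0.057 m).
3. the cap is off, 15 mm or more above the mouth (z of cap in the frame of jar_mouth above 0.015 m), for 0.1 s.
At the end, for the whole second after the job is handed in: The drawer is home (within 3 mm); the fingers hold the cap still and level (within 14 degrees), its lower edge 25 to 100 mm above the jar's mouth and within 30 mm of its axis, touching the jar nowhere; the jar stands upright on the floor of its cell and the salt shaker stands in the other (value of joint drawer above 0.057 m and z of cap in the frame of jar_mouth between 0.025 and 0.1 m and horizontal distance between cap and jar_mouth below 0.03 m and angle between cap's own z axis and vertical below 0.25 rad and linear speed of cap below 0.02 m/s and contact force between the fingers and cap above 1 N and contact force between cap and jar below 0.1 N and z of jar in the frame of unit below 0.02 m and x of jar in the frame of unit between 0.02 and 0.04 m and angle between jar's own z axis and vertical below 0.1 rad and angle between salt_shaker's own z axis and vertical below 0.2 rad); the arm keeps its last pose, push and grip.
It fails at once if the jar is lifted out of its cell (by over 12 mm) (z of jar in the frame of unit above 0.027 m).
It fails at once if the salt shaker is tipped over (angle between salt_shaker's own z axis and vertical above 0.5 rad).
It fails at once if the glass jar or the garlic is moved by over 30 mm (distance of any of mason_jar, garlic from where it was at the start of the episode above 0.03 m).
It also fails if it takes over 51 s, if anything falls off the work surface, if the arm or the gripper's body presses on something with over 40 N, if the wrist force passes 120 N, or if a joint passes its speed limit or range.

## Working session

There is one attempt and no reset: what is moved stays moved. The work goes in short steps, Python scripts to look and compute and a tool call to move; the robot and the scene stay as the last step left them, time stands still between calls to the robot, and variables do not carry over. Pictures are saved under pics/ and viewed, at most 10 in all, crops included, and the job is handed in when it is done.

Besides the shell and the picture viewer there is one more tool, called after "Call:" as a command line: name --argument value ..., lists and objects as JSON in quotes. servo_tool: Moves the arm, as the interface text tells. Its arguments: {"type":"object","properties":{"motion":{"type":"array"},"grip":{"type":"number"},"force":{"type":"number"}},"required":["motion"]}

```bash
mkdir -p pics
cat > h.py <<'E'
import numpy as np, cv2
from scipy.spatial.transform import Rotation as R
from workcell import env
def cam(n):
    i=env.camera_info(n);a=np.array(i["attitude"],float)
    M=a if a.shape==(3,3) else R.from_quat(a).as_matrix()
    return np.array(i["K"]),np.array(i["position"]),M
def onz(n,px,z):
    K,p,M=cam(n);d=np.linalg.inv(K)@[px[0],px[1],1]
    if n=="wrist":
        v=d[:2];r=np.hypot(*v);d=np.r_[v/r*np.sin(r),np.cos(r)] if r>0 else np.array([0,0,1.])
    d=M@d;return p+d*(z-p[2])/d[2]
def proj(n,P):
    K,p,M=cam(n);c=M.T@(np.array(P)-p)
    if n=="wrist":
        t=np.arctan2(np.hypot(*c[:2]),c[2]);c=np.r_[c[:2]/np.hypot(*c[:2])*t,1]
    q=K@c;return q[:2]/q[2]
E
python3 - <<'E'
from h import *
s=env.state();print(s["clock"],s["position"],s["eef_rot"],s["opening"])
print(env.camera_info("top"));print(env.camera_info("scene"))
ims=[]
for n in("scene","top"):
    im=env.capture(n);cv2.imwrite(f"pics/{n}0.png",im)
    for t in("unit","drawer_front","jar","cap","salt_shaker","mason_jar","garlic"):
        print(n,t,[(np.round(d["box"]).tolist(),round(d["confidence"],2)) for d in env.find_in(n,t)][:4])
E
```

```text
0.0 [0.24765899 0.4903785  0.16520209] [ 2.31757834e-01  9.72772886e-01 -1.03957764e-03 -3.70241899e-04] 0.0938167359453495
{'K': array([[441.27343954,   0.        , 258.50175256],
       [  0.        , 441.27343954, 188.32385829],
       [  0.        ,   0.        ,   1.        ]]), 'position': array([0.40452573, 0.25495246, 1.25923442]), 'attitude': array([-0.69986842,  0.71291022, -0.03701673,  0.0239368 ])}
{'K': array([[425.15809142,   0.        , 254.19884881],
       [  0.        , 425.15809142, 189.0102959 ],
       [  0.        ,   0.        ,   1.        ]]), 'position': array([-0.33070137,  0.76355481,  0.59172157]), 'attitude': array([-0.42286366,  0.73395092, -0.46472255,  0.25794442])}
scene unit [([194.0, 177.0, 311.0, 255.0], 0.87)]
scene drawer_front [([222.0, 202.0, 310.0, 249.0], 0.71)]
scene jar [([250.0, 177.0, 279.0, 210.0], 0.68)]
scene cap [([266.0, 164.0, 278.0, 178.0], 0.43)]
scene salt_shaker [([173.0, 183.0, 195.0, 230.0], 0.84), ([235.0, 190.0, 243.0, 216.0], 0.8), ([187.0, 222.0, 201.0, 246.0], 0.72), ([247.0, 182.0, 279.0, 212.0], 0.22)]
scene mason_jar [([133.0, 198.0, 178.0, 271.0], 0.89), ([220.0, 202.0, 312.0, 254.0], 0.54)]
scene garlic [([363.0, 207.0, 382.0, 221.0], 0.82), ([248.0, 176.0, 278.0, 211.0], 0.41), ([233.0, 186.0, 246.0, 218.0], 0.38), ([222.0, 204.0, 310.0, 254.0], 0.32)]
top unit [([213.0, 121.0, 300.0, 227.0], 0.9)]
top drawer_front [([227.0, 161.0, 299.0, 227.0], 0.73)]
top jar [([261.0, 158.0, 285.0, 177.0], 0.69), ([258.0, 153.0, 284.0, 187.0], 0.57)]
top cap [([256.0, 158.0, 284.0, 178.0], 0.61), ([227.0, 158.0, 294.0, 226.0], 0.56)]
top salt_shaker [([180.0, 141.0, 201.0, 162.0], 0.76), ([257.0, 154.0, 285.0, 187.0], 0.6), ([231.0, 169.0, 250.0, 182.0], 0.5), ([180.0, 184.0, 198.0, 193.0], 0.42)]
top mason_jar [([130.0, 177.0, 167.0, 214.0], 0.61), ([255.0, 156.0, 283.0, 187.0], 0.39)]
top garlic [([129.0, 179.0, 168.0, 217.0], 0.43)]
```

View pics/scene0.png

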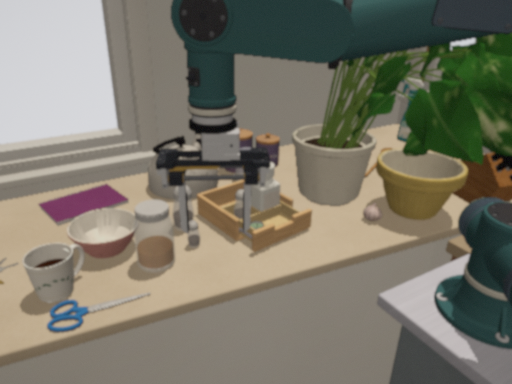

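View pics/top0.png

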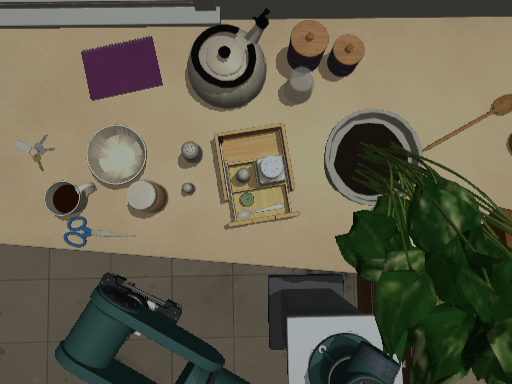

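The top picture shows the box around (255,175), the white-capped jar at (271,169) in the right rear cell, and the drawer front along (228,227)–(298,213). Shaker look-alikes are at (190,151), (187,188) and (241,175); the last stands in the cell, so it is the one meant. Other round, lidded things are the mason jar (146,196), a clear jar (298,85) and the canisters (308,45) and (346,55). One close crop to check the choice.

Run:
```python
from h import *
im=cv2.imread("pics/top0.png")[115:235,205:310]
cv2.imwrite("pics/crop0.png",cv2.resize(im,None,fx=5,fy=5,interpolation=cv2.INTER_CUBIC))
for p,z in(((271,168),.159),((241,175),.1)):print(onz("top",p,z))
```

```text
[0.55017923 0.20125281 0.159     ]
[0.54069242 0.2780881  0.1       ]
```

View pics/crop0.png

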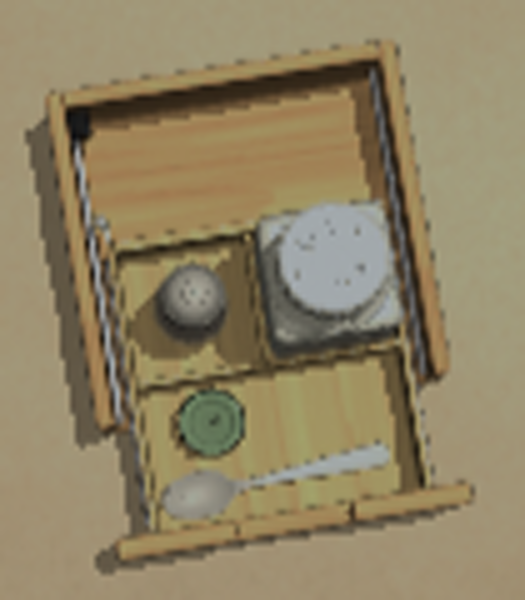

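The crop confirms it. The ribbed white cap is at crop (335,260) on the square jar in the right rear cell, and the shaker is at (192,300). The box corners are at (50,97), (392,42), (445,372) and (105,430), and the drawer front's outer edge runs from (122,557) to (472,497).

Run:
```python
from h import *
f=lambda u,v,z:onz("top",(205+(u+.5)/5-.5,115+(v+.5)/5-.5),z)[:2]
bl,br,fr,fl=[f(*p,.062) for p in((50,97),(392,42),(445,372),(105,430))]
a,b=f(122,557,.061),f(472,497,.061)
print(np.linalg.norm(bl-br),np.linalg.norm(bl-fl),np.linalg.norm(br-fr),np.linalg.norm(a-b))
dx=(bl-fl)+(br-fr);dy=bl-br+fl-fr+a-b
t1=np.arctan2(dx[1],dx[0]);t2=np.arctan2(-dy[0],dy[1]);print("yaw",t1,t2)
yaw=(t1*2+t2*3)/5;c=(bl+br+fr+fl)/4;ex=np.array([np.cos(yaw),np.sin(yaw)]);ey=np.array([-ex[1],ex[0]])
print("unit",c,"front mid",(a+b)/2,"in unit",[( (a+b)/2-c)@ex,((a+b)/2-c)@ey])
cap=f(335,260,.16);print("cap",cap,"unit:",(cap-c)@ex,(cap-c)@ey)
s=env.state();M=R.from_quat(s["eef_rot"]).as_matrix();print(M.round(3))
m=c-ex*.162
for d in(.07,.0):
    P=np.r_[m-ex*d,.026];print(P,"tool shift mm",(M.T@(P-s["position"])*1000).round())
xt=np.arctan2(M[1,0],M[0,0]);print("tool x heading",xt,"yaw",yaw)
```

```text
0.19096051196461786 0.18590571864735317 0.1850392270271689 0.19255007415799844
yaw 0.14170340854366426 0.1494190548139073
unit [0.58192697 0.24200355] front mid [0.4215413  0.21828042] in unit [np.float64(-0.1621306379041572), np.float64(-8.357494308836602e-05)]
cap [0.55356584 0.19971632] unit: -0.034223964896960626 -0.03769991446828762
[[-0.893  0.451  0.   ]
 [ 0.451  0.893  0.   ]
 [-0.     0.    -1.   ]]
[0.35240648 0.20817537 0.026     ] tool shift mm [-221. -205.  140.]
[0.42165836 0.21838215 0.026     ] tool shift mm [-278. -165.  140.]
tool x heading 2.6737713237776206 yaw 0.1463327963058101
```

Call:
servo_tool --motion '[{"translation": [-28,-26,0],"spin": -0.08},{"translation": [-55,-51,0],"spin": -0.16},{"translation": [-83,-77,0],"spin": -0.24},{"translation": [-110,-102,0],"spin": -0.32},{"translation": [-138,-128,0],"spin": -0.4},{"translation": [-166,-154,0],"spin": -0.48},{"translation": [-194,-180,10],"spin": -0.56},{"translation": [-221,-205,40],"spin": -0.614},{"translation": [-221,-205,75],"spin": -0.614},{"translation": [-221,-205,110],"spin": -0.614},{"translation": [-221,-205,135],"spin": -0.614},{"translation": [-221,-205,141],"spin": -0.614}]' --grip 0 --force 20

```text
clock: 1.8
position: [0.3492, 0.2063, 0.0207]
eef_rot: [-0.072, 0.997, -0.001, -0.004]
ft_force: [-0.1, -0.2, 0.2]
opening: 0.0174
gripper_force: 0.0
```

Call:
servo_tool --motion '[{"translation": [-15,0,-3],"spin": 0},{"translation": [-30,0,-3],"spin": 0},{"translation": [-42,0,-3],"spin": 0},{"translation": [-52,0,-3],"spin": 0},{"translation": [-58,0,-3],"spin": 0},{"translation": [-64,0,-3],"spin": 0},{"translation": [-70,0,-3],"spin": 0},{"translation": [-76,0,-3],"spin": 0},{"translation": [-82,0,-3],"spin": 0},{"translation": [-88,0,-3],"spin": 0},{"translation": [-94,0,-3],"spin": 0},{"translation": [-100,0,-3],"spin": 0}]'

```text
clock: 2.8
position: [0.4523, 0.223, 0.0284]
eef_rot: [-0.073, 0.997, 0.0, -0.0]
ft_force: [0.3, 0.1, 0.4]
opening: 0.0005
gripper_force: 0.0
```

Run:
```python
from h import *
im=env.capture("top");s=env.state();print(s["position"],s["ft_force"])
im=im[115:235,205:310]
cv2.imwrite("pics/crop1.png",cv2.resize(im,None,fx=5,fy=5,interpolation=cv2.INTER_CUBIC))
```

```text
[0.4534251  0.2230537  0.02844617] [0.47460975 0.0657176  0.66827561]
```

View pics/crop1.png

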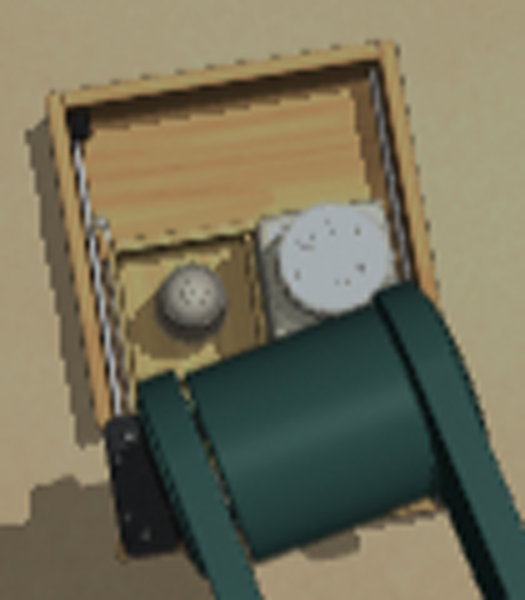

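The drawer looks unmoved, although the TCP reads as past the front. I'll look closer.

Run:
```python
from h import *
w=env.capture("wrist");im=env.capture("scene")
s=env.state();print(s["position"],s["ft_force"],s["joints"])
print(proj("scene",s["position"]),proj("top",s["position"]),proj("wrist",s["position"]))
print(env.camera_info("wrist"))
im=im[150:270,170:330]
im=cv2.resize(im,(512,384),interpolation=cv2.INTER_CUBIC)
cv2.imwrite("pics/two.png",cv2.resize(np.vstack([w,im]),(400,600)) if 0 else cv2.resize(np.hstack([w,im]),(800,300)))
```

```text
[0.45204424 0.22287286 0.02827963] [-0.40580666  0.61503226  0.55693765] [ 3.45440864e-01  5.57449959e-02  1.68312213e+00  1.02886109e-04
  1.40303662e+00 -1.37134450e+00]
[276.80052734 225.83997822] [261.86699479 209.22927764] [252.12800143 204.29282773]
{'K': array([[297.31863964,   0.        , 252.30704257],
       [  0.        , 297.31863964, 185.21748662],
       [  0.        ,   0.        ,   1.        ]]), 'position': array([0.38472519, 0.2135008 , 0.247265  ]), 'attitude': array([0.64931693, 0.75128922, 0.08887277, 0.07780527])}
```

View pics/two.png

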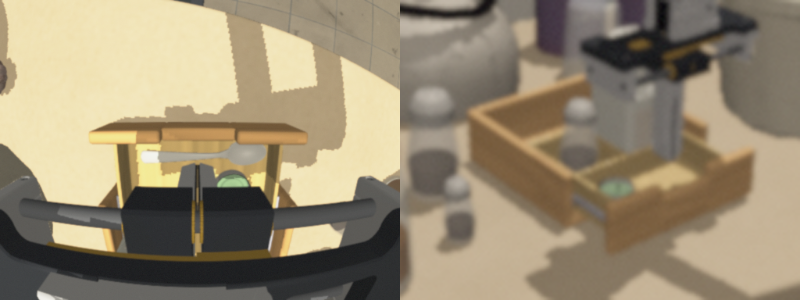

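The wrist view has the front board at (200,132) in the left half, with the fingertips at (197,165) on its inner side. The scene crop also shows the fingers inside the drawer. I'll check the geometry of each.

Run:
```python
from h import *
k=512/400
c=np.array([.5819,.2420]);y=.1463;ex=np.array([np.cos(y),np.sin(y)]);ey=np.array([-ex[1],ex[0]])
u=lambda P:[round(float((P[:2]-c)@ex),4),round(float((P[:2]-c)@ey),4)]
for n,px,z in(("board top outer L?",(90,133),.061),("board outer R",(308,131),.061),("dip edge",(163,128),.061),("dip edge",(236,128),.061),("tip",(197,166),.028)):
    P=onz("wrist",np.array(px)*k,z);print(n,P.round(4),"unit",u(P))
print("TCP unit",u(env.state()["position"]))
s=170+np.array([605-400,250])*0  # scene crop corner front-right-bottom
for px,z in(((752,152),.061),((608,210),.061)):
    p=(170+(px[0]-400)*160/400,150+px[1]*120/300);P=onz("scene",p,z);print("scene",P.round(4),u(P))
for d in env.find_in("top","drawer_front")[:2]:print(d)
```

```text
board top outer L? [0.4324 0.1251 0.061 ] unit [-0.1649, -0.0939]
board outer R [0.4028 0.3146 0.061 ] unit [-0.1666, 0.0979]
dip edge [0.4194 0.1901 0.061 ] unit [-0.1684, -0.0277]
dip edge [0.4107 0.2492 0.061 ] unit [-0.1683, 0.0321]
tip [0.4587 0.2239 0.028 ] unit [-0.1245, 0.0]
TCP unit [-0.1313, 0.0]
scene [0.4272 0.1348 0.061 ] [-0.1687, -0.0835]
scene [0.4024 0.3235 0.061 ] [-0.1657, 0.1068]
{'box': [227.4, 158.7, 289.3, 219.9], 'confidence': 0.95}
```

The drawer hasn't moved and the fingers are inside its front compartment; the cause isn't clear. I'll lift out, back off, open the fingers so they meet the taller side parts of the board, and push more slowly.

Call:
servo_tool --motion '[{"translation": [0,0,-25],"spin": 0},{"translation": [0,0,-55],"spin": 0},{"translation": [0,0,-80],"spin": 0},{"translation": [25,0,-80],"spin": 0},{"translation": [55,0,-80],"spin": 0},{"translation": [80,0,-80],"spin": 0},{"translation": [80,0,-80],"spin": 0},{"translation": [80,0,-60],"spin": 0},{"translation": [80,0,-35],"spin": 0},{"translation": [80,0,-8],"spin": 0},{"translation": [80,0,0],"spin": 0},{"translation": [80,0,0],"spin": 0}]' --grip 94

```text
clock: 4.0
position: [0.3705, 0.2103, 0.0258]
eef_rot: [-0.073, 0.997, -0.001, -0.003]
ft_force: [-0.4, 1.1, 0.6]
opening: 0.0771
gripper_force: 0.0
```

Call:
servo_tool --motion '[{"translation": [-5,0,0],"spin": 0},{"translation": [-10,0,0],"spin": 0},{"translation": [-15,0,0],"spin": 0},{"translation": [-20,0,0],"spin": 0},{"translation": [-25,0,0],"spin": 0},{"translation": [-30,0,0],"spin": 0},{"translation": [-34,0,0],"spin": 0},{"translation": [-38,0,0],"spin": 0},{"translation": [-42,0,0],"spin": 0},{"translation": [-46,0,0],"spin": 0},{"translation": [-50,0,0],"spin": 0},{"translation": [-54,0,0],"spin": 0}]'

```text
clock: 5.0
position: [0.4264, 0.2191, 0.0283]
eef_rot: [-0.073, 0.997, 0.0, -0.0]
ft_force: [0.5, 0.1, -0.2]
opening: 0.0944
gripper_force: 0.0
```

Run:
```python
from h import *
w=env.capture("wrist");im=env.capture("top");s=env.state();print(s["position"],s["ft_force"],s["torque"],s["opening"])
o=cv2.imread("pics/top0.png")
t=o[162:184,228:252];r=cv2.matchTemplate(im[140:200,215:265],t,cv2.TM_CCOEFF_NORMED);print(cv2.minMaxLoc(r),"unmoved=(13,22)")
cv2.imwrite("pics/w2.png",w)
```

```text
[0.42663098 0.21914374 0.02840379] [ 0.50611608 -0.00211033 -0.52393173] [ 0.02789335 -0.0202107  -0.01932242] 0.09385294875566484
(-0.35376936197280884, 0.9980429410934448, (10, 30), (13, 22)) unmoved=(13,22)
```

View pics/w2.png

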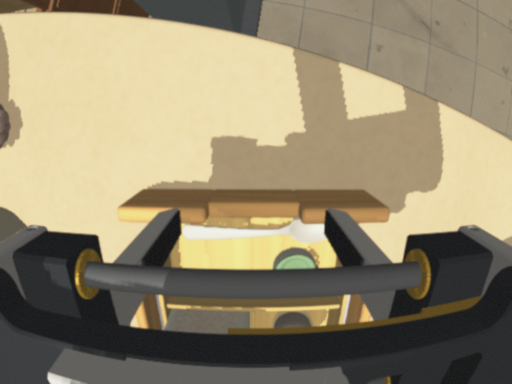

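In the earlier scene crop the fingertip shows about 12 px higher than its reported pose projects. With no contact force either, the true tips must be about 35 mm above the reported TCP, so they passed over the board. I'll back off and find the counter by a guarded descent.

Call:
servo_tool --motion '[{"translation": [20,0,0],"spin": 0},{"translation": [45,0,0],"spin": 0},{"translation": [65,0,0],"spin": 0},{"translation": [65,0,0],"spin": 0},{"translation": [65,0,8],"spin": 0},{"translation": [65,0,12],"spin": 0},{"translation": [65,0,16],"spin": 0},{"translation": [65,0,20],"spin": 0},{"translation": [65,0,20],"spin": 0}]'

```text
clock: 5.85
position: [0.3615, 0.2093, 0.0071]
eef_rot: [-0.073, 0.997, -0.0, -0.001]
ft_force: [-0.7, 0.3, 0.0]
opening: 0.094
gripper_force: 0.0
```

Run:
```python
from h import *
w=env.capture("wrist");im=env.capture("scene");s=env.state();print(s["position"],s["eef_rot"],s["ft_force"],s["opening"],s["clock"])
P=s["position"];M=R.from_quat(s["eef_rot"]).as_matrix()
for q in(-.05,.05):
    print([ (n,proj(n,P+M@[0,q,0]-np.array([0,0,dz])).round()) for n in("scene","wrist") for dz in (0,-.036)])
a=im[150:270,170:330]
cv2.imwrite("pics/two2.png",np.hstack([cv2.resize(w,(400,300)),cv2.resize(a,(400,300),interpolation=cv2.INTER_CUBIC)]))
```

```text
[0.36186241 0.2095284  0.00795099] [-7.29141091e-02  9.97338124e-01 -1.17928547e-04 -4.29908178e-04] [-0.77814355  0.03681135  0.12326651] 0.09400304327303728 5.95
[('scene', array([315., 241.])), ('scene', array([316., 229.])), ('wrist', array([188., 204.])), ('wrist', array([177., 220.]))]
[('scene', array([286., 255.])), ('scene', array([287., 242.])), ('wrist', array([316., 204.])), ('wrist', array([327., 220.]))]
```

View pics/two2.png

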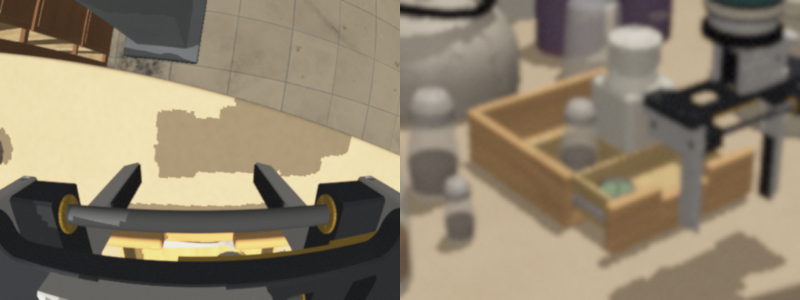

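The fingertips at crop (690,230) and (768,198) match the projections for a pose 36 mm higher, so true tip z = reported + 36 mm. Lower 14 mm, then push.

Call:
servo_tool --motion '[{"translation": [-8,0,8],"spin": 0},{"translation": [-18,0,14],"spin": 0},{"translation": [-28,0,14],"spin": 0},{"translation": [-38,0,14],"spin": 0},{"translation": [-44,0,14],"spin": 0},{"translation": [-48,0,14],"spin": 0},{"translation": [-52,0,14],"spin": 0},{"translation": [-56,0,14],"spin": 0},{"translation": [-60,0,14],"spin": 0},{"translation": [-64,0,14],"spin": 0},{"translation": [-68,0,14],"spin": 0},{"translation": [-72,0,14],"spin": 0}]'

```text
clock: 6.95
position: [0.4332, 0.2201, -0.0056]
eef_rot: [-0.073, 0.997, 0.0, 0.0]
ft_force: [-0.7, -0.6, 0.4]
opening: 0.094
gripper_force: 0.6
```

Run:
```python
from h import *
im=env.capture("top");s=env.state();print(s["position"],s["ft_force"],s["clock"])
o=cv2.imread("pics/top0.png")
t=o[162:184,228:252];r=cv2.matchTemplate(im[140:200,215:265],t,cv2.TM_CCOEFF_NORMED);print(cv2.minMaxLoc(r),"unmoved=(13,22)")
```

```text
[ 0.4342449   0.22030969 -0.0054791 ] [ 0.63122881 -0.77707572  0.68047754] 7.0
(-0.32204410433769226, 0.8756062984466553, (9, 22), (12, 14)) unmoved=(13,22)
```

The drawer is moving: 21 mm in so far. On to home.

Call:
servo_tool --motion '[{"translation": [-4,0,0],"spin": 0},{"translation": [-8,0,0],"spin": 0},{"translation": [-12,0,0],"spin": 0},{"translation": [-16,0,0],"spin": 0},{"translation": [-20,0,0],"spin": 0},{"translation": [-24,0,0],"spin": 0},{"translation": [-28,0,0],"spin": 0},{"translation": [-32,0,0],"spin": 0},{"translation": [-35,0,0],"spin": 0},{"translation": [-38,0,0],"spin": 0},{"translation": [-40,0,0],"spin": 0},{"translation": [-40,0,0],"spin": 0}]'

```text
clock: 8.0
position: [0.4685, 0.2252, -0.0058]
eef_rot: [-0.072, 0.997, -0.001, -0.005]
ft_force: [-12.8, -1.9, 8.9]
opening: 0.0937
gripper_force: 6.2
```

Call:
servo_tool --motion '[{"translation": [-1,0,0],"spin": 0},{"translation": [-2,0,0],"spin": 0},{"translation": [-3,0,0],"spin": 0},{"translation": [-3,0,0],"spin": 0}]'

```text
clock: 8.33
position: [0.4682, 0.2252, -0.0058]
eef_rot: [-0.072, 0.997, -0.001, -0.008]
ft_force: [-19.2, -2.9, 14.1]
opening: 0.0936
gripper_force: 9.9
```

The drawer is on its hard stop. Next I'll back off, rise, pre-spin and look at the cap.

Call:
servo_tool --motion '[{"translation": [8,0,0],"spin": 0},{"translation": [25,0,0],"spin": 0},{"translation": [30,0,-20],"spin": 0},{"translation": [30,0,-50],"spin": 0},{"translation": [30,0,-85],"spin": 0.1},{"translation": [30,0,-120],"spin": 0.2},{"translation": [30,0,-155],"spin": 0.3},{"translation": [30,0,-175],"spin": 0.4},{"translation": [30,0,-175],"spin": 0.5},{"translation": [30,0,-175],"spin": 0.6},{"translation": [30,0,-175],"spin": 0.6},{"translation": [30,0,-175],"spin": 0.6}]'

```text
clock: 9.33
position: [0.4465, 0.2221, 0.1694]
eef_rot: [0.224, 0.975, 0.0, 0.001]
ft_force: [-0.6, -0.1, 0.3]
opening: 0.0934
gripper_force: 0.0
```

Run:
```python
from h import *
w=env.capture("wrist");im=env.capture("top");s=env.state();print(s["position"],s["eef_rot"],s["ft_force"],s["joints"],s["clock"])
for n in("top","wrist"):
    for t in("cap","salt_shaker","drawer_front"):
        print(n,t,[(np.round(d["box"]).tolist(),round(d["confidence"],2)) for d in env.find_in(n,t)][:3])
M=R.from_quat(s["eef_rot"]).as_matrix()
for P in([.6151,.2087,.160],):print(proj("top",P),proj("wrist",P),M.T@(np.array(P)-s["position"])*1000)
cv2.imwrite("pics/two3.png",np.hstack([cv2.resize(w,(400,300)),cv2.resize(im[100:220,190:350],(400,300),interpolation=cv2.INTER_CUBIC)]))
```

```text
[0.44599465 0.22197761 0.16896235] [ 2.23966505e-01  9.74596841e-01 -4.36129841e-05 -2.38634930e-05] [0.21357891 0.73090565 0.43926445] [ 3.47995146e-01 -2.90884118e-02  1.48494034e+00 -4.76568894e-05
  1.68582816e+00 -7.71041701e-01] 9.4333
top cap [([255.0, 134.0, 278.0, 154.0], 0.8)]
top salt_shaker [([179.0, 143.0, 200.0, 164.0], 0.68), ([180.0, 183.0, 197.0, 193.0], 0.5), ([253.0, 135.0, 283.0, 165.0], 0.24)]
top drawer_front [([224.0, 140.0, 282.0, 182.0], 0.72)]
wrist cap [([280.0, 308.0, 333.0, 328.0], 0.7), ([54.0, 201.0, 85.0, 235.0], 0.2)]
wrist salt_shaker [([401.0, 196.0, 462.0, 234.0], 0.88), ([328.0, 246.0, 336.0, 267.0], 0.74), ([392.0, 139.0, 437.0, 165.0], 0.67)]
wrist drawer_front [([200.0, 148.0, 366.0, 267.0], 0.62)]
[267.51376715 142.48145718] [312.26316763 344.74145791] [-157.93699636   61.87891964    8.95216539]
```

View pics/two3.png

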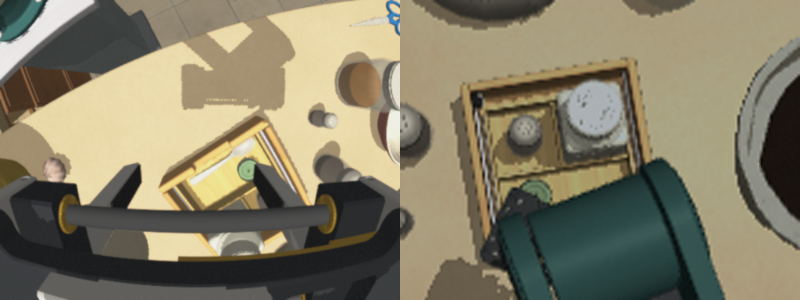

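The right crop shows the drawer shut, with the cap centre at (594,108). That is top pixel (267.6,143), within 1 px of the home prediction. Move over the cap and go partway down.

Call:
servo_tool --motion '[{"translation": [-20,8,0],"spin": 0},{"translation": [-45,18,0],"spin": 0},{"translation": [-70,27,0],"spin": 0},{"translation": [-95,37,0],"spin": 0},{"translation": [-120,47,0],"spin": 0},{"translation": [-145,57,0],"spin": 0},{"translation": [-158,62,0],"spin": 0},{"translation": [-158,62,0],"spin": 0},{"translation": [-158,62,20],"spin": 0},{"translation": [-158,62,40],"spin": 0},{"translation": [-158,62,45],"spin": 0},{"translation": [-158,62,45],"spin": 0}]'

```text
clock: 10.73
position: [0.6129, 0.2083, 0.1219]
eef_rot: [0.225, 0.974, -0.001, -0.002]
ft_force: [0.0, 0.8, -0.4]
opening: 0.0941
gripper_force: 0.0
```

Run:
```python
from h import *
w=env.capture("wrist");im=env.capture("scene");s=env.state();print(s["position"],s["eef_rot"],s["ft_force"],s["joints"],s["clock"])
P=s["position"];M=R.from_quat(s["eef_rot"]).as_matrix()
print("err tool mm",M.T@(np.array([.6151,.2087,.160])-P)*1000)
print("cap centre pred",proj("wrist",[.6151,.2087,.16]),[[(n,q,proj(n,P+M@[0,q,0]+np.array([0,0,.036])).round()) for q in(-.05,.05)] for n in("wrist","scene")])
for t in("cap","jar"):print(t,[(np.round(d["box"]).tolist(),round(d["confidence"],2)) for c in("wrist","scene") for d in env.find_in(c,t)][:4])
cv2.imwrite("pics/two4.png",np.hstack([cv2.resize(w,(400,300)),cv2.resize(im[130:220,210:330],(400,300),interpolation=cv2.INTER_CUBIC)]))
```

```text
[0.61473071 0.20869355 0.1252288 ] [2.24735252e-01 9.74419818e-01 1.82023942e-04 2.28902522e-04] [-0.13572955  0.75570581  0.05322547] [ 2.39910959e-01  3.18691952e-01  1.17920037e+00  1.19510190e-04
  1.64312770e+00 -8.77534018e-01] 10.8333
err tool mm [ -0.34183398   0.18344696 -34.7709992 ]
cap centre pred [252.66371851 220.49181957] [[('wrist', -0.05, array([178., 220.])), ('wrist', 0.05, array([327., 220.]))], [('scene', -0.05, array([268., 156.])), ('scene', 0.05, array([232., 157.]))]]
cap [([208.0, 172.0, 299.0, 261.0], 0.95), ([129.0, 3.0, 378.0, 199.0], 0.67), ([212.0, 194.0, 299.0, 242.0], 0.72), ([238.0, 157.0, 261.0, 172.0], 0.71)]
jar [([201.0, 140.0, 306.0, 217.0], 0.87), ([234.0, 170.0, 265.0, 202.0], 0.75)]
```

View pics/two4.png

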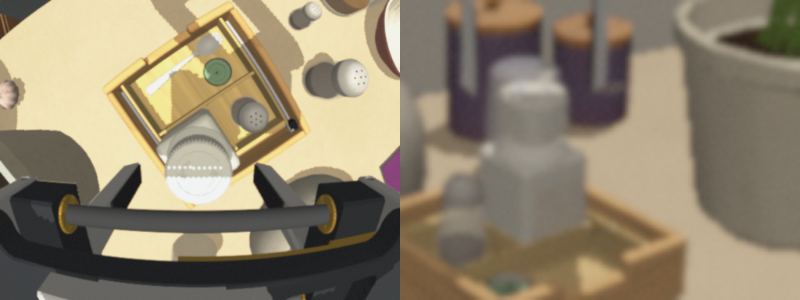

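The cap is centred between the fingers in the wrist view at (198,170), and the scene tips match the +36 mm correction. Descend 33 mm and grip.

Call:
servo_tool --motion '[{"translation": [0,0,12],"spin": 0},{"translation": [0,0,24],"spin": 0},{"translation": [0,0,33],"spin": 0},{"translation": [0,0,33],"spin": 0},{"translation": [0,0,33],"spin": 0}]'

```text
clock: 11.45
position: [0.6139, 0.2082, 0.0893]
eef_rot: [0.225, 0.974, -0.001, -0.002]
ft_force: [-0.2, 0.1, -0.6]
opening: 0.0942
gripper_force: 0.0
```

Call:
servo_tool --motion '[{"translation": [0,0,0],"spin": 0},{"translation": [0,0,0],"spin": 0},{"translation": [0,0,0],"spin": 0},{"translation": [0,0,0],"spin": 0},{"translation": [0,0,0],"spin": 0},{"translation": [0,0,0],"spin": 0},{"translation": [0,0,0],"spin": 0},{"translation": [0,0,0],"spin": 0},{"translation": [0,0,0],"spin": 0}]' --grip 45 --force 45

```text
clock: 12.2
position: [0.6151, 0.2083, 0.0917]
eef_rot: [0.225, 0.974, -0.0, 0.0]
ft_force: [-0.5, -1.2, 1.4]
opening: 0.0572
gripper_force: 45.0
```

Gripped at 57 mm. Press down.

Call:
servo_tool --motion '[{"translation": [0,0,1.5],"spin": 0},{"translation": [0,0,3],"spin": 0},{"translation": [0,0,4.5],"spin": 0},{"translation": [0,0,6],"spin": 0},{"translation": [0,0,7],"spin": 0},{"translation": [0,0,7],"spin": 0},{"translation": [0,0,7],"spin": 0}]'

```text
clock: 12.78
position: [0.6154, 0.2083, 0.0877]
eef_rot: [0.225, 0.974, 0.0, 0.001]
ft_force: [-4.4, -1.7, 9.6]
opening: 0.0574
gripper_force: 45.0
```

Call:
servo_tool --motion '[{"translation": [0,0,1],"spin": 0},{"translation": [0,0,2],"spin": 0},{"translation": [0,0,3],"spin": 0},{"translation": [0,0,3],"spin": 0},{"translation": [0,0,3],"spin": 0}]'

```text
clock: 13.2
position: [0.6155, 0.2083, 0.0856]
eef_rot: [0.225, 0.974, 0.001, 0.002]
ft_force: [-4.7, -2.6, 13.1]
opening: 0.0576
gripper_force: 45.0
```

It is down 6 mm at 13 N. Twist 60° anticlockwise.

Call:
servo_tool --motion '[{"translation": [0,0,0],"spin": -0.09},{"translation": [0,0,0],"spin": -0.18},{"translation": [0,0,0],"spin": -0.28},{"translation": [0,0,0],"spin": -0.38},{"translation": [0,0,0],"spin": -0.48},{"translation": [0,0,0],"spin": -0.58},{"translation": [0,0,0],"spin": -0.68},{"translation": [0,0,0],"spin": -0.78},{"translation": [0,0,0],"spin": -0.88},{"translation": [0,0,0],"spin": -0.97},{"translation": [0,0,0],"spin": -1.05},{"translation": [0,0,0],"spin": -1.05}]'

```text
clock: 14.2
position: [0.6169, 0.2097, 0.0861]
eef_rot: [-0.295, 0.955, 0.0, 0.004]
ft_force: [-1.3, 0.5, 10.8]
opening: 0.0576
gripper_force: 45.0
```

Run:
```python
from h import *
s=env.state();print(s["position"],s["eef_rot"],s["ft_force"],s["torque"],s["joints"],s["clock"])
```

```text
[0.61686239 0.20973054 0.08607859] [-2.95216606e-01  9.55423521e-01  4.65482453e-04  3.58248352e-03] [-1.28568332  0.4959546  10.77236475] [0.13579069 0.49816554 0.04278157] [ 2.39939157e-01  3.32524737e-01  1.23927390e+00  1.35715686e-03
  1.56269741e+00 -1.93023182e+00] 14.2
```

The turn was the full 60° with little torque. Lift slowly and check the force.

Call:
servo_tool --motion '[{"translation": [0,0,-2],"spin": 0},{"translation": [0,0,-4],"spin": 0},{"translation": [0,0,-7],"spin": 0},{"translation": [0,0,-10],"spin": 0},{"translation": [0,0,-12],"spin": 0},{"translation": [0,0,-14],"spin": 0},{"translation": [0,0,-16],"spin": 0},{"translation": [0,0,-16],"spin": 0}]'

```text
clock: 14.87
position: [0.6144, 0.2082, 0.0965]
eef_rot: [-0.294, 0.956, 0.0, -0.001]
ft_force: [0.3, 0.3, -0.9]
opening: 0.0575
gripper_force: 45.0
```

It is free. Lift to about 5 cm above the mouth.

Call:
servo_tool --motion '[{"translation": [0,0,-4],"spin": 0},{"translation": [0,0,-10],"spin": 0},{"translation": [0,0,-17],"spin": 0},{"translation": [0,0,-25],"spin": 0},{"translation": [0,0,-34],"spin": 0},{"translation": [0,0,-43],"spin": 0},{"translation": [0,0,-52],"spin": 0},{"translation": [0,0,-58],"spin": 0},{"translation": [0,0,-62],"spin": 0},{"translation": [0,0,-62],"spin": 0},{"translation": [0,0,-62],"spin": 0},{"translation": [0,0,-62],"spin": 0}]'

```text
clock: 15.87
position: [0.6147, 0.2084, 0.1587]
eef_rot: [-0.294, 0.956, 0.0, -0.001]
ft_force: [-0.0, -0.8, -0.8]
opening: 0.0579
gripper_force: 45.0
```

Run:
```python
from h import *
im=env.capture("scene");w=env.capture("wrist");s=env.state();print(s["position"],s["ft_force"],s["opening"],s["clock"])
cv2.imwrite("pics/two5.png",np.hstack([cv2.resize(w,(400,300)),cv2.resize(im[120:240,180:340],(400,300),interpolation=cv2.INTER_CUBIC)]))
```

```text
[0.61462821 0.20834721 0.15849955] [ 0.23474557 -0.32251015 -1.16798332] 0.057524079022328256 15.9667
```

View pics/two5.png

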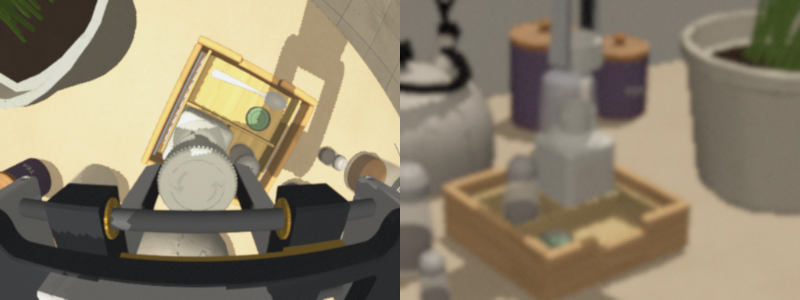

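The cap is held between the fingers at about (580,50) in the right half, above the bare neck at (577,115). The jar stands in its cell, the drawer is shut and the shaker is upright, so I'll hand it in.

```bash
python3 -c "
from workcell import env
print(env.job_done())"
```

```text
the job is handed in; nothing more can be done
None
```

I've handed in the job: the last pictures show the drawer shut, the jar and salt shaker standing, and the cap held level about 5 cm above the jar's mouth; no score was returned, and my first two drawer pushes missed because the fingertips sat 36 mm above the reported pose, with no visible harm.

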